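# Turn the leaf of the station logbook

## Task

At the radio operator's desk an open ring binder on a low stand has one stiff leaf standing half raised off its right-hand side (right and left as seen from the robot). Push that leaf over the spine with the fingertips until it lies flat on the left-hand side, pressing it fully down, and then move clear. Do not pinch the leaf, leave the other leaf lying flat on the right, and do not lift or shove the binder or disturb the things round it.

Things in the scene. Friction and masses are not known exactly. Their poses are not given: they have to be found in the camera images.
- stand: low plywood stand on the desk, fixed, its flat top 210 mm (own x) x 310 mm (own y), 12 mm thick, at a height that differs each time (42 to 105 mm above the desk); origin at the middle of its top surface; the binder lies on it
- binder: black ring binder lying open on the stand, loose, 1.4 kg: 190 mm along its spine (own x), 296 mm across (own y, +y its left-hand side, -y its right), a block of paper 165 x 114 mm on each side, top 26 mm above the stand. Origin at its underside under the middle of the spine; z up. Three steel rings (look only) reach 46 mm above the stand.
- spine (a point): middle of the hinge line of both leaves, 30 mm above the binder's origin; the hinge line runs along this frame's x, frame axes as the binder's
- leaf (a joint): the raised leaf, a stiff grey plastic sheet 165 mm along the spine, from 8 to 122 mm off the hinge line, 4 mm thick, 0.08 kg. Angle about the hinge line, rad: 0 = flat on the right (-y), 1.571 = upright, 3.1416 = flat on the left (+y), then 26 to 30 mm above the stand. The hinge is stiff (0.12 N m, more than its weight): it stays where it is left and must be pressed down; pushing takes 1 to 4 N.
- leaf_edge (a point): middle of the free edge of the raised leaf, 122 mm from the hinge line; moves with the leaf
- under (a joint): the second leaf, of the same size, shape and stiff hinge, lying flat on the right-hand paper block at 26 to 30 mm above the stand; angle as for the raised leaf, 0 = flat on the right. To be left there.
- mug: white mug, 80 mm across, 92 mm tall, handle on its +y side; origin under its centre. Bystander.
- handmic: black hand microphone lying flat, 95 x 58 mm, 30 mm high; origin under its centre. Bystander.
- glue: small upright bottle with a cap, 32 mm across, 105 mm tall; origin under its centre. Bystander.
- tape: roll of clear tape lying flat, 72 mm across, 22 mm high; origin under its centre. Bystander.
- pen: pen lying flat along its own x, 140 mm long, 10 mm thick; origin under its centre. Bystander.
- eraser: white eraser, 45 x 22 mm, 13 mm high; origin under its centre. Bystander.

How it is judged:
By the outcome, as a careful person would: the job done as asked, in the order asked, and still so for the second after the job is handed in, with the robot touching nothing.
It also fails if it takes over 40 s, if anything falls off the work surface, if the arm or the gripper's body presses on something with over 40 N, if the wrist force passes 120 N, or if a joint passes its speed limit or range.

## Robot

A 7-joint arm with a two-finger parallel gripper is mounted at the origin on the work surface. World frame = base frame: x ahead of the robot, y to its left, z up, the work surface at z = 0. Lengths are in m, angles in rad, forces in N, time in s.
With the tool pointing down it reaches from about 0.35 to 0.9 m from the base axis. Payload 19.9 kg.
Tool frame: the origin (TCP) lies between the finger pads; the fingertips stand 8 mm ahead of it and the grasp point (between the pads) lies 11 mm behind it (manip.tip_reach is the distance from the TCP to the fingertips, in m); z points along the fingers, y is the line along which they close (so a half turn about z gives the same grasp; the last joint's range is limited). The gripper opens to 85 mm and grips with 20 to 120 N. Pads are 22 mm wide; open, the fingers measure 114 mm over their backs; the gripper's body (76 mm by 85 mm) begins 54 mm behind the grasp point. The pads swing forward as they close: fully open they stand 13 mm farther back than shut.
Start: joints at [1.288, 0.417, -0.01, 1.614, 0.005, 1.111, -0.053], TCP at [0.15, -0.607, 0.239] pointing down, gripper open.
Joint ranges: [-2.81, 2.81], [-0.39, 2.02], [-1.27, 1.25], [0.06, 2.57], [-1.19, 4.33], [0.19, 2], [-2.82, 2.82]. Speed limits (rad/s): [1.89, 1.89, 2.39, 2.39, 3.01, 3.01, 3.01].

## Interface

Orientations are given as a unit quaternion [w, x, y, z].
In Python, from rig import manip, viewer, order gives the robot as it stands.
- The arm moves only by the tool send_rows, never from a script. Its argument "moves" is a list of rows, each a list of 7 numbers: the finger opening in m, from 0 to 0.0854, then the shift along the tool's x, y, z in m, then the turn, a rotation vector about the tool's x, y, z in degrees. In form: [[fingers, dx, dy, dz, rx, ry, rz], ...]. A call has exactly 8 rows; each row shifts and turns the commanded pose from where the row before left it, along the tool's axes as they then stand; what a row does not reach is not made up. A row lasts 1/12 s, in which the tool goes at most 41.7 mm and 7.16 degrees, less where a joint would pass 70% of its speed; a pose out of reach is approached as far as the arm can. A call is refused whole if a number of a shift passes 0.0417 or a number of a turn 7.16, either way. A call with a gripper value outside its range is refused whole. The fingers move at their own pace and stop on an object; "squeeze" is the grip in N (left out, the last holds). Time passes only in rows, so rows that do not move let the fingers close, or fill a call up. It gives the time, the measured TCP pose, the force, the opening and the grip force at its end, in the units of the state.
- manip.state(): the state, without advancing time (a new reading comes with each control period).
- viewer.capture(name): name is "scene" or "top"; returns (picture, depth): 480x640x3 uint8, red, green, blue; 480x640 float32, m along the optical axis (not along the pixel's ray), 0 where there is no reading.
- viewer.calibration(name): a dict with "intrinsics" (3x3 intrinsics, pixels), "camera_from_world" (4x4, takes a point from world to camera coordinates). Camera axes: x right, y down, z forward; pixel columns grow to the right and rows downward; lengths in m; the calibration is good to about 2 mm. A picture is of the moment at which its call begins. calibration takes no time and is no camera call.
- order.hand_in(): hands the job in; it is judged then, once.
The state is a dict: "time_s": time; "joint_positions": joint angles; "joint_velocities": joint speeds; "joint_torque": joint torques, N m; "eef_pos": TCP position; "tcp_rot": TCP orientation; "contact_force": force on the tool from outside, world axes, zero at the start; "wrist_torque": the same for the moment, N m; "grip_width": finger opening in m; "finger_force": force on a finger pad.
Only numpy, scipy, OpenCV 4.12 (cv2) and the standard library are available. Lean on these libraries where they do the work, as an engineer would, in place of code of your own. Each camera call takes 0.05 s, during which the arm holds its last target. There are 200 camera calls.

## Working session

There is one attempt and no reset: what is moved stays moved. The work goes in short steps, Python scripts to look and compute and a tool call to move; the robot and the scene stay as the last step left them, time stands still between calls to the robot, and variables do not carry over. Pictures are saved under pics/ and viewed, at most 10 in all, crops included, and the job is handed in when it is done.

Besides the shell and the picture viewer there is one more tool, called after "Request:" in YAML: its name, and indented under it one key for each argument. send_rows: Moves the arm, as the interface text tells. Its arguments: {"type":"object","properties":{"moves":{"type":"array","items":{"type":"array","items":{"type":"number"}}},"squeeze":{"type":"number"}},"required":["moves"]}

```bash
mkdir -p pics; ls; cat > h.py <<'E'
import numpy as np, cv2
from rig import manip, viewer, order
def cap(n):
    p,d=viewer.capture(n); c=viewer.calibration(n)
    K=np.array(c["intrinsics"]);T=np.array(c["camera_from_world"])
    v,u=np.mgrid[0:480,0:640]
    P=np.stack([(u-K[0,2])/K[0,0]*d,(v-K[1,2])/K[1,1]*d,d],-1)
    W=(P-T[:3,3])@T[:3,:3]; W[d==0]=np.nan
    return p,d,W
E
python3 - <<'E'
from h import *
print(manip.state(),manip.tip_reach)
for n in("scene","top"):
    p,d,W=cap(n); cv2.imwrite(f"pics/{n}0.png",p[...,::-1]); np.save(f"{n}0.npy",W); print(n,np.linalg.inv(viewer.calibration(n)["camera_from_world"]).round(3))
E
```

```text
pics
{'time_s': 0.0, 'joint_positions': array([ 1.28749735,  0.41800562, -0.01030428,  1.61417852,  0.00469327,
        1.11069058, -0.05299305]), 'joint_velocities': array([-0.00248851, -0.00100526,  0.0012424 ,  0.00017081,  0.00123982,
       -0.00212963,  0.00014375]), 'joint_torque': array([ 2.11979466e-03, -8.64471102e+01,  6.79830350e-01, -4.34909606e+01,
        1.91713020e-02,  7.27527629e-03, -2.13874767e-05]), 'eef_pos': array([ 0.14956737, -0.60648969,  0.23863868]), 'tcp_rot': array([-6.17815112e-04,  9.92699550e-01,  1.20611803e-01, -1.18545876e-04]), 'contact_force': array([ 0.2435077 , -0.46116186,  0.4267576 ]), 'wrist_torque': array([0.02690209, 0.00339705, 0.02921075]), 'finger_force': 0.0, 'grip_width': 0.08549024603075749} 0.008
scene [[ 0.196  0.628 -0.753  1.417]
 [ 0.981 -0.128  0.149 -0.117]
 [-0.003 -0.768 -0.641  0.832]
 [ 0.     0.     0.     1.   ]]
top [[ 2.000e-03 -9.870e-01  1.580e-01  3.940e-01]
 [-1.000e+00 -2.000e-03 -1.000e-03  4.800e-02]
 [ 1.000e-03 -1.580e-01 -9.870e-01  1.094e+00]
 [ 0.000e+00  0.000e+00  0.000e+00  1.000e+00]]
```

View pics/scene0.png

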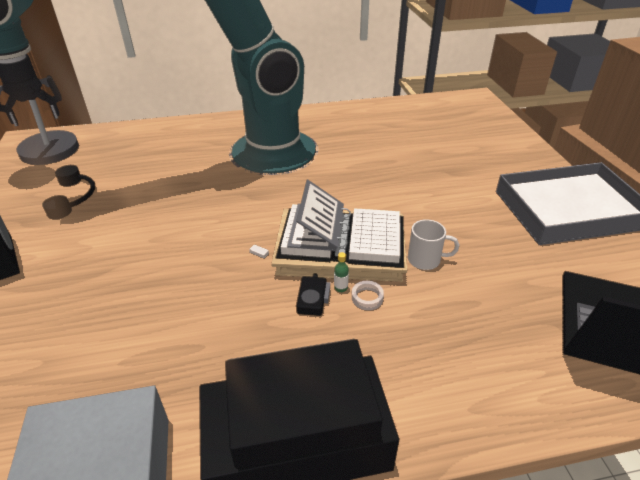

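View pics/top0.png

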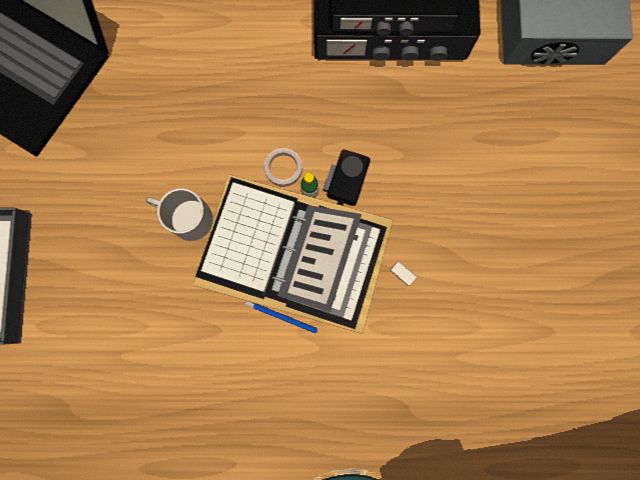

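The scene view shows the binder at about (340,240), with the leaf raised on the image left. In the top view the spine runs from about (305,212) to (272,290), and the leaf covers (283-358, 207-308). The mug is at (183,213) and the glue bottle at (310,183).

```bash
python3 - <<'E'
from h import *
W=np.load("top0.npy"); im=cv2.imread("pics/top0.png")
def reg(poly):
    m=np.zeros((480,640),np.uint8); cv2.fillPoly(m,[np.array(poly)],1); return m>0
L=W[reg([(235,190),(290,207),(262,288),(206,272)])]
zt=np.nanmedian(L[:,2]); print("left top z",zt, np.nanpercentile(L[:,2],[5,95]))
# white paper on left block
m=reg([(228,176),(300,195),(272,300),(195,285)])&(np.abs(W[...,2]-zt)<.006)&(im.min(2)>120)
r=cv2.minAreaRect((W[m][:,:2]*1000).astype(np.float32)); print("leftpaper",r); 
# stand+binder region
z=W[...,2]
m=reg([(232,172),(400,215),(362,338),(188,288)])&(z>.03)&(z<zt+.01)&~reg([(295,170),(330,170),(330,198),(300,198)])
r=cv2.minAreaRect((W[m][:,:2]*1000).astype(np.float32)); print("stand",r,cv2.boxPoints(r))
for px in [(232,181),(197,283),(388,222),(358,328)]: print(px,W[px[1],px[0]])
for n in("top","scene"):
    V=np.load(n+"0.npy")
    poly=[(283,200),(362,205),(362,315),(275,305)] if n=="top" else [(285,180),(350,180),(350,255),(285,255)]
    q=V[reg(poly)&(V[...,2]>zt+.03)]
    c=q.mean(0); n_=np.linalg.svd(q-c,full_matrices=False)[2][2]; n_*=np.sign(n_[2]); res=(q-c)@n_
    k=abs(res)<.004; q=q[k]; c=q.mean(0); n_=np.linalg.svd(q-c,full_matrices=False)[2][2]; n_*=np.sign(n_[2])
    print(n,len(q),c,n_,"tilt",np.degrees(np.arccos(n_[2])),"hinge yaw(x dir)",np.degrees(np.arctan2(-n_[0],n_[1])),"zmax",q[:,2].max())
    top=q[q[:,2]>np.percentile(q[:,2],97)]; print("edge mean",top.mean(0),"span",top[top[:,0].argmin()],top[top[:,0].argmax()])
# bystanders
for nm,px,rr in [("mug",(183,213),28),("glue",(310,183),12),("mic",(348,178),28),("tape",(283,166),20)]:
    q=W[reg([(px[0]-rr,px[1]-rr),(px[0]+rr,px[1]-rr),(px[0]+rr,px[1]+rr),(px[0]-rr,px[1]+rr)])]; q=q[q[:,2]>.015]
    t=q[q[:,2]>np.nanpercentile(q[:,2],60)]; print(nm,np.median(t,0),np.nanmax(q[:,2]))
E
```

```text
left top z 0.07434704987170088 [0.07142137 0.07745365]
leftpaper ((545.4588623046875, 174.83502197265625), (131.0062255859375, 165.67825317382812), 72.27678680419922)
stand ((523.4149169921875, 103.88688659667969), (310.79205322265625, 210.8291473388672), 74.26777648925781) [[379.81485  -17.105606]
 [582.7463   -74.27021 ]
 [667.015    224.87938 ]
 [464.08356  282.04398 ]]
(232, 181) [0.65133199 0.21549448 0.04978967]
(197, 283) [0.46686833 0.27252868 0.04854989]
(388, 222) [ 0.57681072 -0.06612175  0.04786764]
(358, 328) [ 0.38901454 -0.01078355  0.05026442]
top 4167 [0.5026702  0.04742677 0.13110001] [0.18344401 0.56348079 0.80550462] tilt 36.34098232259512 hinge yaw(x dir) -18.032920102050134 zmax 0.1586078976762413
edge mean [0.49203318 0.01831013 0.15549885] span [0.41735289 0.04683411 0.15443534] [ 0.57106301 -0.00457783  0.1550598 ]
scene 1493 [0.51107476 0.04683126 0.13096726] [0.18197347 0.5622732  0.80668116] tilt 36.227072005880395 hinge yaw(x dir) -17.93359779269028 zmax 0.15767545792126128
edge mean [0.50291333 0.01490928 0.15569793] span [0.4229204  0.04126458 0.15590381] [ 0.57190213 -0.00705489  0.15543488]
mug [0.59163866 0.30200659 0.0890324 ] 0.0962329936370549
glue [0.64170025 0.07631967 0.10048591] 0.10804720687019273
mic [0.66931383 0.00467513 0.03156607] 0.053530061869369365
tape [0.6755897  0.12324269 0.02325828] 0.07478667925810692
```

Request:
send_rows:
  moves:
    - [0,0,0,0,0,0,-7.1]
    - [0,0,0,0,0,0,-7.1]
    - [0,0,0,0,0,0,-7.1]
    - [0,0,0,0,0,0,-7.1]
    - [0,0,0,0,0,0,-7.1]
    - [0,0,0,0,0,0,-7.1]
    - [0,0,0,0,0,0,-7.1]
    - [0,0,0,0,0,0,-7.1]
  squeeze: 20

```text
time_s: 0.77
eef_pos: [0.1496, -0.6066, 0.2389]
tcp_rot: [-0.0, 0.814, 0.581, 0.0]
contact_force: [0.0, 0.5, 0.4]
grip_width: -0.0005
finger_force: 0.0
```

```bash
cat >> h.py <<'E'
u=np.array([.951,-.309]);v=np.array([.309,.951]); S=np.array([.5266,.1128]); HZ=.078
def st():
    s=manip.state(); e=s["eef_pos"]; q=s["tcp_rot"]; d=e[:2]-S
    print("t",s["time_s"],"u %.4f p %.4f tiph %.4f"%(d@u,d@v,e[2]-.008-HZ),"yaw",np.degrees(2*np.arctan2(q[2],q[1])),"F",s["contact_force"].round(2),"w",s["grip_width"],s["joint_positions"].round(2))
E
python3 -c "
from h import *
st()"
```

```text
t 0.7667 u -0.1363 p -0.8007 tiph 0.1529 yaw 71.00119549477444 F [0.04 0.55 0.42] w -0.000502203599245031 [ 1.43  0.43 -0.2   1.61  0.09  1.12  0.88]
```

Request:
send_rows:
  moves:
    - [0,0.04,0.0085,0,0,0,-1]
    - [0,0.04,0.0085,0,0,0,0]
    - [0,0.04,0.0085,0,0,0,0]
    - [0,0.04,0.0085,0,0,0,0]
    - [0,0.04,0.0085,0,0,0,0]
    - [0,0.04,0.0085,0,0,0,0]
    - [0,0.04,0.0085,0,0,0,0]
    - [0,0.04,0.0085,0,0,0,0]

```text
time_s: 1.43
eef_pos: [0.3159, -0.3229, 0.2392]
tcp_rot: [-0.0, 0.811, 0.585, -0.0]
contact_force: [1.9, -1.0, -0.2]
grip_width: -0.0003
finger_force: 0.0
```

Request:
send_rows:
  moves:
    - [0,0.04,0.0085,0,0,0,0]
    - [0,0.04,0.0085,0,0,0,0]
    - [0,0.04,0.0085,0,0,0,0]
    - [0,0.04,0.0085,0,0,0,0]
    - [0,0.04,0.0085,0,0,0,0]
    - [0,0.03,0.0085,0,0,0,0]
    - [0,0.02,0.0085,0,0,0,0]
    - [0,0,0,0,0,0,0]

```text
time_s: 2.1
eef_pos: [0.4527, -0.1025, 0.2394]
tcp_rot: [-0.0, 0.809, 0.587, 0.001]
contact_force: [0.2, 0.3, 0.7]
grip_width: 0.0002
finger_force: 0.0
```

```bash
python3 -c "
from h import *
st()
p,d,W=cap('scene'); cv2.imwrite('pics/s1.png',cv2.resize(p[120:320,200:480,::-1],None,fx=2.5,fy=2.5))"
```

```text
t 2.1 u -0.0038 p -0.2275 tiph 0.1534 yaw 71.94776654884916 F [0.21 0.28 0.72] w 0.00016140372422307714 [ 0.73  0.17 -0.63  1.98  0.11  1.03 -0.26]
```

View pics/s1.png

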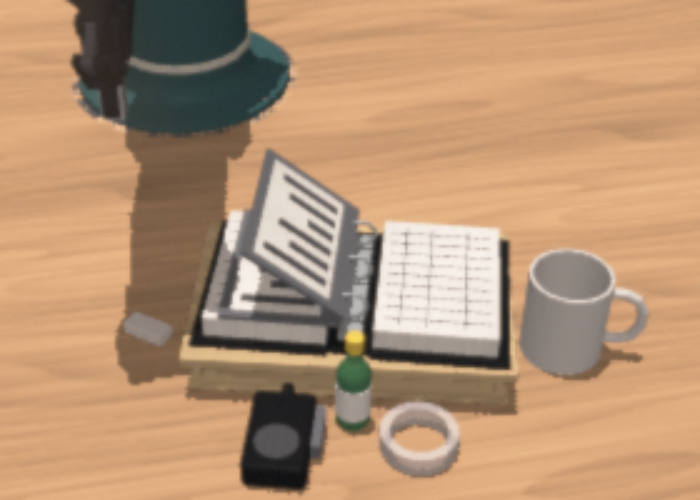

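The crop shows the leaf still half raised at (300,230), and the gripper up at (110,100) on the right-hand side of the binder. I'll go down beside the free edge next.

Request:
send_rows:
  moves:
    - [0,0.0095,0,0.0148,0,0,0]
    - [0,0.0095,0,0.0148,0,0,0]
    - [0,0.0095,0,0.0148,0,0,0]
    - [0,0.0095,0,0.0148,0,0,0]
    - [0,0.0095,0,0.0148,0,0,0]
    - [0,0.0095,0,0.0148,0,0,0]
    - [0,0.0095,0,0.0148,0,0,0]
    - [0,0.0095,0,0.0148,0,0,0]

```text
time_s: 2.82
eef_pos: [0.4742, -0.0348, 0.12]
tcp_rot: [-0.0, 0.811, 0.585, -0.0]
contact_force: [0.9, -0.1, -0.4]
grip_width: -0.0002
finger_force: 0.0
```

```bash
python3 -c "
from h import *
st()"
```

```text
t 2.8167 u -0.0042 p -0.1566 tiph 0.0340 yaw 71.5742095779123 F [ 0.88 -0.1  -0.37] w -0.0001652254969611657 [ 0.53  0.38 -0.61  2.06  0.3   0.79 -0.59]
```

Request:
send_rows:
  moves:
    - [0,0.013,0,0,0,0,0]
    - [0,0.013,0,0,0,0,0]
    - [0,0.013,0,0,0,0,0]
    - [0,0.01,0,0,0,0,0]
    - [0,0.006,0,-0.005,0,0,0]
    - [0,0.006,0,-0.006,0,0,0]
    - [0,0.006,0,-0.006,0,0,0]
    - [0,0.006,0,-0.005,0,0,0]

```text
time_s: 3.48
eef_pos: [0.4975, 0.0334, 0.1433]
tcp_rot: [0.0, 0.811, 0.584, -0.001]
contact_force: [-1.3, -4.2, 3.4]
grip_width: -0.0002
finger_force: 0.0
```

```bash
python3 -c "
from h import *
st()
p,d,W=cap('scene'); cv2.imwrite('pics/s2.png',cv2.resize(p[120:320,200:480,::-1],None,fx=2.5,fy=2.5))"
```

```text
t 3.4833 u -0.0032 p -0.0845 tiph 0.0573 yaw 71.53112491924165 F [-1.3  -4.15  3.4 ] w -0.00023582574639988913 [ 0.4   0.38 -0.63  1.99  0.3   0.86 -0.72]
```

View pics/s2.png

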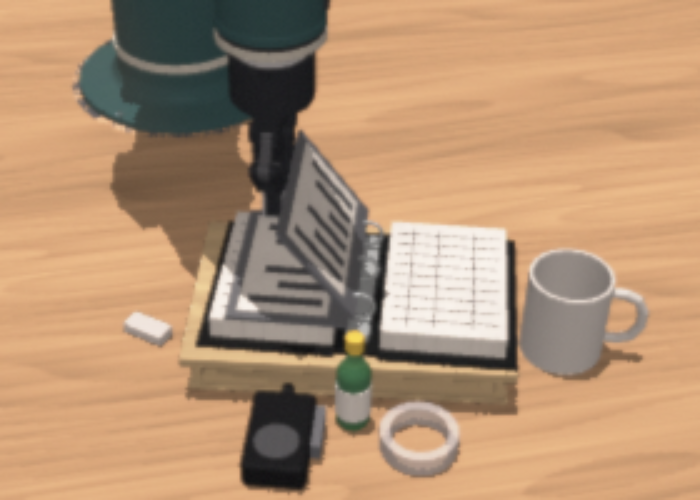

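The leaf has risen to about 55° at crop (320,220), but the paper block edges look a few pixels to the right of where they were. I'll measure how far the binder moved.

```bash
cat >> h.py <<'E'
def shift(V):
    a=cv2.imread("pics/scene0.png",0)
    b=cv2.cvtColor(V,cv2.COLOR_RGB2GRAY)
    W=np.load("scene0.npy")
    for nm,(x0,x1,y0,y1) in dict(leftpaper=(356,402,212,258),stand=(280,410,262,276),mug=(408,446,220,270)).items():
        t=a[y0:y1,x0:x1]; f=8
        T=cv2.resize(t,None,fx=f,fy=f,interpolation=cv2.INTER_CUBIC); B=cv2.resize(b[y0-6:y1+6,x0-6:x1+6],None,fx=f,fy=f,interpolation=cv2.INTER_CUBIC)
        r=cv2.minMaxLoc(cv2.matchTemplate(B,T,cv2.TM_CCOEFF_NORMED)); print(nm,"shift px",r[3][0]/f-6,r[3][1]/f-6,"score",round(r[1],3))
E
python3 -c "
from h import *
st()
p,d,W=cap('scene'); shift(p)
d=np.load('scene0.npy'); print(d[235,395]-d[235,365])
q=W[120:300,270:360].reshape(-1,3); pp=(q[:,:2]-S)@v; k=(q[:,2]>HZ+.03)&(pp<.02)&(pp>-.08)
"
```

```text
t 3.5333 u -0.0031 p -0.0831 tiph 0.0581 yaw 71.59814913207269 F [-5.84 -4.23 12.23] w 0.00027278897076789423 [ 0.4   0.38 -0.63  1.99  0.3   0.86 -0.72]
leftpaper shift px 2.875 0.25 score 0.976
stand shift px 1.125 0.125 score 0.941
mug shift px 0.0 0.0 score 0.998
[ 0.01286051  0.06981608 -0.00110601]
```

The binder has slipped about 7 mm, and the upward force suggests the leaf edge is caught on the knuckles. I'll back off, raise the tool, and push with just the slim fingertips.

Request:
send_rows:
  moves:
    - [0,-0.006,0,0,0,0,0]
    - [0,-0.006,0,0,0,0,0]
    - [0,-0.006,0,0,0,0,0]
    - [0,0,0,-0.008,0,0,0]
    - [0,0,0,-0.008,0,0,0]
    - [0,0,0,-0.008,0,0,0]
    - [0,0,0,0,0,0,0]
    - [0,0,0,0,0,0,0]

```text
time_s: 4.25
eef_pos: [0.4923, 0.0182, 0.1676]
tcp_rot: [0.0, 0.811, 0.585, 0.0]
contact_force: [-0.6, -0.6, 0.7]
grip_width: -0.0004
finger_force: 0.0
```

```bash
python3 -c "
from h import *
st()
p,d,W=cap('scene'); shift(p); cv2.imwrite('pics/s3.png',cv2.resize(p[140:280,230:410,::-1],None,fx=4,fy=4,interpolation=cv2.INTER_CUBIC))
p,d,T=cap('top'); 
for X in (W,T):
  q=X.reshape(-1,3); dd=q[:,:2]-S; a=dd@u; b=dd@v; k=(abs(a)<.075)&(abs(a)>.03)&(b>-.1)&(b<.02)&(q[:,2]>HZ+.025)&(q[:,2]<HZ+.13)
  q=np.c_[b[k],q[k,2]-HZ]; l=cv2.fitLine(q.astype(np.float32),cv2.DIST_HUBER,0,.01,.01).ravel(); print(len(q),l,np.degrees(np.arctan2(l[1],-l[0])), q[q[:,1].argmax()],'p at h0',l[2]-l[0]*l[3]/l[1])
"
```

```text
t 4.25 u -0.0034 p -0.1005 tiph 0.0816 yaw 71.66272079370367 F [-0.59 -0.64  0.74] w -0.00036510308678764584 [ 0.45  0.33 -0.65  1.99  0.26  0.9  -0.65]
leftpaper shift px 2.875 0.25 score 0.976
stand shift px 1.125 0.125 score 0.943
mug shift px 0.0 0.0 score 0.998
709 [ 0.59628576 -0.8027722  -0.04090843  0.06548526] -126.60434 [-0.06808414  0.10344087] p at h0 0.007732928
757 [ 0.59843826 -0.8011689  -0.0378961   0.05978185] -126.758125 [-0.07013271  0.10396549] p at h0 0.0067583323
```

View pics/s3.png

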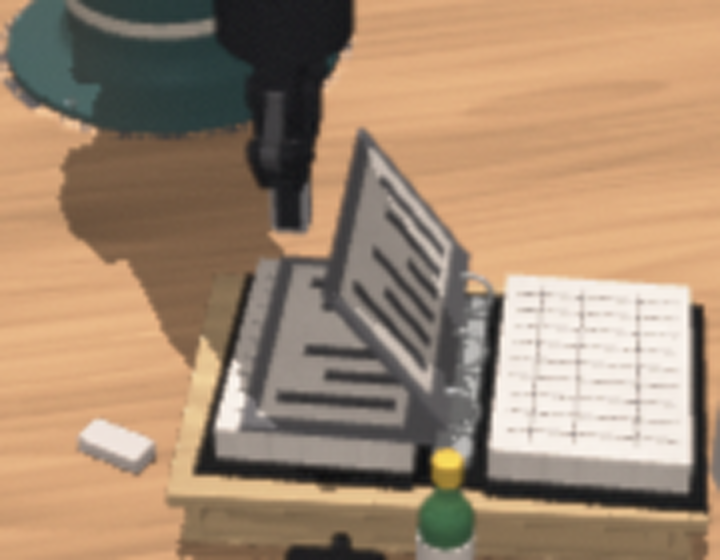

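The crop shows the leaf standing clear at about 53°, with its free edge from (362,130) to (335,295). The slim fingertip is only about 15 mm long, below the knuckle bulge at (290,160). The next push uses only the tip, following the leaf's arc.

Request:
send_rows:
  moves:
    - [0,0.004,0,-0.008,0,0,0]
    - [0,0.007,0,0,0,0,0]
    - [0,0.007,0,0,0,0,0]
    - [0,0.007,0,-0.003,0,0,0]
    - [0,0.007,0,-0.004,0,0,0]
    - [0,0.007,0,-0.003,0,0,0]
    - [0,0.007,0,-0.003,0,0,0]
    - [0,0.007,0,-0.002,0,0,0]

```text
time_s: 5.02
eef_pos: [0.5088, 0.0693, 0.1903]
tcp_rot: [-0.0, 0.811, 0.585, 0.0]
contact_force: [-0.6, -1.7, 1.7]
grip_width: -0.0
finger_force: 0.8
```

```bash
cat >> h.py <<'E'
def leaf(X,lo,hi,hmin=.025):
  q=X.reshape(-1,3); dd=q[:,:2]-S; a=dd@u; b=dd@v; k=(abs(a)<.075)&(abs(a)>.03)&(b>lo)&(b<hi)&(q[:,2]>HZ+hmin)&(q[:,2]<HZ+.13)
  q=np.c_[b[k],q[k,2]-HZ]; l=cv2.fitLine(q.astype(np.float32),cv2.DIST_HUBER,0,.01,.01).ravel(); print(len(q),"theta",np.degrees(np.arctan2(l[1],-l[0]))%180,"top",q[q[:,1].argmax()],'p at h0',l[2]-l[0]*l[3]/l[1])
E
python3 -c "
from h import *
st()
p,d,W=cap('scene'); shift(p); leaf(W,-.07,.05)
p,d,W=cap('top'); leaf(W,-.07,.05); st()"
```

```text
t 5.0167 u -0.0034 p -0.0469 tiph 0.1043 yaw 71.67002181755183 F [-0.62 -1.66  1.73] w -9.03909839356047e-06 [ 0.37  0.34 -0.67  1.92  0.26  0.96 -0.74]
leftpaper shift px 3.25 0.375 score 0.818
stand shift px 1.0 0.125 score 0.936
mug shift px 0.0 0.0 score 0.998
436 theta 72.49183 top [-0.03172114  0.1207702 ] p at h0 0.005837938
7 theta 69.787315 top [-0.00899156  0.04494996] p at h0 0.007563456
t 5.1167 u -0.0034 p -0.0463 tiph 0.1043 yaw 71.73817387263422 F [ 0.39  0.83 -0.36] w 0.00028802119274565213 [ 0.37  0.34 -0.67  1.92  0.26  0.96 -0.74]
```

Request:
send_rows:
  moves:
    - [0,0.01,0,-0.001,0,0,0]
    - [0,0.01,0,-0.001,0,0,0]
    - [0,0.01,0,-0.001,0,0,0]
    - [0,0.01,0,0,0,0,0]
    - [0,0.009,0,0.001,0,0,0]
    - [0,0.009,0,0.001,0,0,0]
    - [0,0.009,0,0.002,0,0,0]
    - [0,0.009,0,0.002,0,0,0]

```text
time_s: 5.78
eef_pos: [0.5326, 0.1414, 0.1865]
tcp_rot: [-0.0, 0.811, 0.585, -0.0]
contact_force: [-0.7, -0.9, -1.0]
grip_width: 0.0001
finger_force: 0.5
```

```bash
python3 -c "
from h import *
st()
p,d,W=cap('scene'); shift(p); leaf(W,-.02,.08)
p,d,W=cap('top'); leaf(W,-.02,.08); st()"
```

```text
t 5.7833 u -0.0031 p 0.0291 tiph 0.1005 yaw 71.65944355979265 F [-0.7  -0.88 -0.98] w 7.804180423457341e-05 [ 0.22  0.42 -0.67  1.83  0.31  0.99 -0.9 ]
leftpaper shift px 3.625 6.0 score 0.614
stand shift px 1.125 0.25 score 0.934
mug shift px 0.0 0.0 score 0.998
284 theta 111.62917 top [0.0452073  0.11775814] p at h0 -0.0007885713Traceback (most recent call last):
  File "<string>", line 5, in <module>
    p,d,W=cap('top'); leaf(W,-.02,.08); st()
                      ~~~~^^^^^^^^^^^^
  File "h.py", line 24, in leaf
    q=np.c_[b[k],q[k,2]-HZ]; l=cv2.fitLine(q.astype(np.float32),cv2.DIST_HUBER,0,.01,.01).ravel(); print(len(q),"theta",np.degrees(np.arctan2(l[1],-l[0]))%180,"top",q[q[:,1].argmax()],'p at h0',l[2]-l[0]*l[3]/l[1])
                               ~~~~~~~~~~~^^^^^^^^^^^^^^^^^^^^^^^^^^^^^^^^^^^^^^^^^^^^^^^
cv2.error: OpenCV(4.12.0) /io/opencv/modules/imgproc/src/linefit.cpp:50: error: (-215:Assertion failed) count > 0 in function 'fitLine2D_wods'
```

Request:
send_rows:
  moves:
    - [0,0.009,0,0.004,0,0,0]
    - [0,0.008,0,0.005,0,0,0]
    - [0,0.008,0,0.005,0,0,0]
    - [0,0.007,0,0.006,0,0,0]
    - [0,0.006,0,0.006,0,0,0]
    - [0,0.006,0,0.007,0,0,0]
    - [0,0.006,0,0.007,0,0,0]
    - [0,0.006,0,0.007,0,0,0]

```text
time_s: 6.55
eef_pos: [0.5502, 0.194, 0.1389]
tcp_rot: [-0.0, 0.811, 0.585, -0.0]
contact_force: [-0.3, -0.7, 0.1]
grip_width: -0.0002
finger_force: 0.5
```

```bash
python3 -c "
from h import *
st()
p,d,W=cap('scene'); shift(p); leaf(W,.03,.13)
st()
cv2.imwrite('pics/s4.png',cv2.resize(p[140:300,250:450,::-1],None,fx=3.5,fy=3.5,interpolation=cv2.INTER_CUBIC))"
```

```text
t 6.55 u -0.0027 p 0.0845 tiph 0.0529 yaw 71.64642229005888 F [-0.28 -0.71  0.1 ] w -0.0001751664021790628 [ 0.09  0.54 -0.63  1.79  0.38  0.94 -1.03]
leftpaper shift px 3.5 6.0 score 0.582
stand shift px 0.875 0.125 score 0.893
mug shift px 0.0 -0.125 score 0.81
609 theta 150.4599 top [0.09590914 0.12940075] p at h0 -0.0023647398
t 6.6 u -0.0033 p 0.0853 tiph 0.0518 yaw 71.69908178218633 F [-1.39  0.2  -1.56] w 0.0005796883387907695 [ 0.09  0.54 -0.63  1.79  0.38  0.94 -1.03]
```

View pics/s4.png

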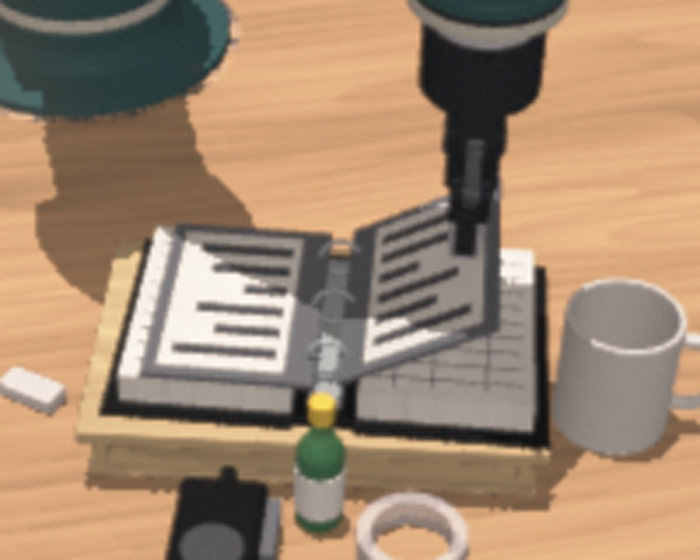

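The crop shows the leaf at about 150° above the left paper, with its edge from (495,205) to (495,330). The right-hand leaf is still flat, and the mug is clear of the gripper.

Request:
send_rows:
  moves:
    - [0,0.003,0,0.0085,0,0,0]
    - [0,0.003,0,0.0085,0,0,0]
    - [0,0.003,0,0.0085,0,0,0]
    - [0,0.003,0,0.0085,0,0,0]
    - [0,0.001,0,0.005,0,0,0]
    - [0,0.001,0,0.004,0,0,0]
    - [0,0,0,0.004,0,0,0]
    - [0,0,0,0.004,0,0,0]

```text
time_s: 7.27
eef_pos: [0.5546, 0.2071, 0.0887]
tcp_rot: [-0.0, 0.811, 0.585, 0.0]
contact_force: [0.0, 1.0, 0.1]
grip_width: -0.0002
finger_force: 0.4
```

```bash
python3 -c "
from h import *
st()"
```

```text
t 7.2667 u -0.0025 p 0.0984 tiph 0.0027 yaw 71.65669456786524 F [0.02 0.99 0.1 ] w -0.00020474511429469016 [ 0.04  0.62 -0.6   1.8   0.44  0.86 -1.08]
```

Request:
send_rows:
  moves:
    - [0,0,0,0.001,0,0,0]
    - [0,0,0,0.001,0,0,0]
    - [0,0,0,0.001,0,0,0]
    - [0,0,0,0.001,0,0,0]
    - [0,0,0,0,0,0,0]
    - [0,0,0,0,0,0,0]
    - [0,0,0,0,0,0,0]
    - [0,0,0,0,0,0,0]

```text
time_s: 7.93
eef_pos: [0.5547, 0.2069, 0.0865]
tcp_rot: [0.001, 0.811, 0.585, 0.0]
contact_force: [-10.5, -5.3, 26.6]
grip_width: -0.0001
finger_force: 13.3
```

```bash
python3 -c "
from h import *
st()"
```

```text
t 7.9333 u -0.0023 p 0.0982 tiph 0.0005 yaw 71.6467451422849 F [-10.48  -5.35  26.59] w -0.00011691534190274616 [ 0.04  0.62 -0.59  1.8   0.44  0.86 -1.09]
```

Request:
send_rows:
  moves:
    - [0,0,0,-0.003,0,0,0]
    - [0,0,0,-0.006,0,0,0]
    - [0,0,0,-0.015,0,0,0]
    - [0,0,0,-0.025,0,0,0]
    - [0,0,0,-0.03,0,0,0]
    - [0,0,0,-0.03,0,0,0]
    - [0,0,0,-0.03,0,0,0]
    - [0,0,0,-0.02,0,0,0]

```text
time_s: 8.6
eef_pos: [0.5549, 0.2073, 0.2472]
tcp_rot: [0.0, 0.811, 0.585, 0.001]
contact_force: [-0.3, 0.4, 0.6]
grip_width: -0.0
finger_force: 0.0
```

Request:
send_rows:
  moves:
    - [0,-0.03,0,0,0,0,0]
    - [0,-0.04,0,0,0,0,0]
    - [0,-0.04,0,0,0,0,0]
    - [0,-0.04,0,0,0,0,0]
    - [0,-0.04,0,0,0,0,0]
    - [0,-0.04,0,0,0,0,0]
    - [0,-0.04,0,0,0,0,0]
    - [0,-0.03,0,0,0,0,0]

```text
time_s: 9.27
eef_pos: [0.4588, -0.0807, 0.2443]
tcp_rot: [0.0, 0.811, 0.585, -0.0]
contact_force: [1.3, -0.9, 1.3]
grip_width: 0.0004
finger_force: 0.0
```

```bash
python3 - <<'E'
from h import *
st()
p,d,W=cap('scene'); shift(p); cv2.imwrite('pics/s5.png',cv2.resize(p[180:320,240:480,::-1],None,fx=3,fy=3,interpolation=cv2.INTER_CUBIC))
p,d,T=cap('top'); cv2.imwrite('pics/t5.png',cv2.resize(p[130:350,140:440,::-1],None,fx=2.5,fy=2.5))
for X in (W,T):
  q=X.reshape(-1,3); dd=q[:,:2]-S; a=dd@u; b=dd@v
  for lo in (-.11,-.08,-.05,.03,.05,.07,.09,.11):
    k=(abs(a)<.07)&(b>lo)&(b<lo+.015); print(lo,(np.median(q[k,2])-HZ).round(4),end=' ')
  print()
E
```

```text
t 9.2667 u -0.0047 p -0.2050 tiph 0.1583 yaw 71.53839396171662 F [ 1.27 -0.9   1.33] w 0.00042764390811691214 [ 0.66  0.16 -0.61  1.97  0.11  1.04 -0.32]
leftpaper shift px 3.625 6.0 score 0.568
stand shift px 1.125 0.125 score 0.945
mug shift px 0.0 0.0 score 0.998
-0.11 0.0021 -0.08 0.0018 -0.05 0.0022 0.03 0.0021 0.05 0.0023 0.07 0.0021 0.09 0.0019 0.11 0.0017 
-0.11 0.0007 -0.08 0.0009 -0.05 0.0007 0.03 0.0008 0.05 0.0007 0.07 0.0007 0.09 0.0007 0.11 0.0001
```

View pics/s5.png

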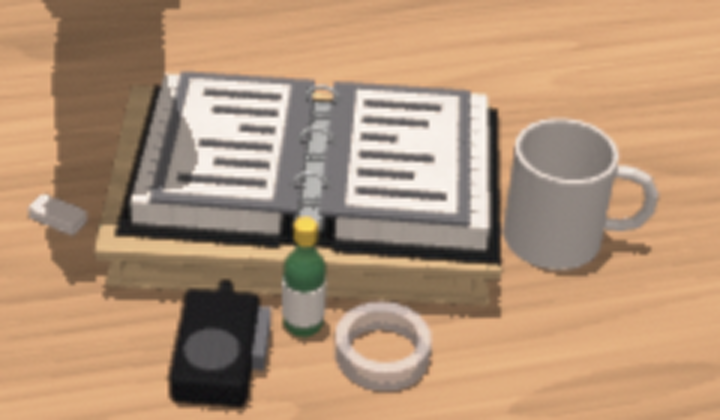

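View pics/t5.png

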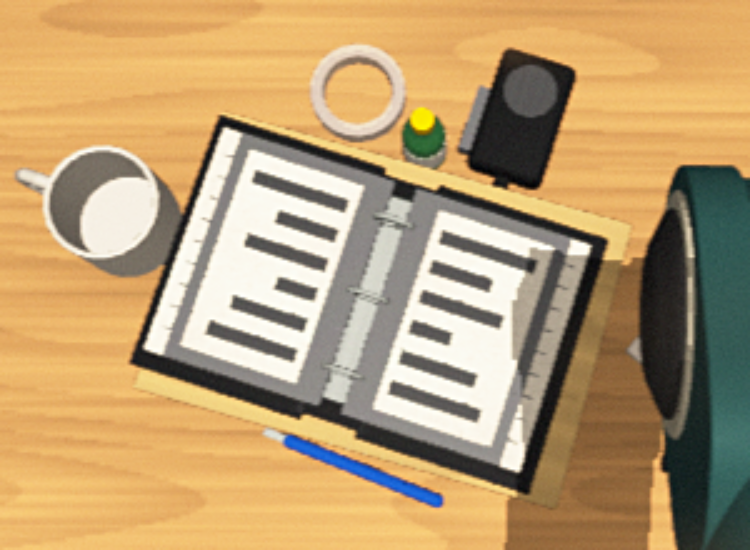

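The leaf lies flat on the left: leaf heights on both sides agree within a millimetre. The right-hand leaf is flat and the bystanders haven't moved. The binder did slip on the first push, so I'll measure by how much.

```bash
python3 - <<'E'
from h import *
p,d,T=cap('top'); b=cv2.cvtColor(p,cv2.COLOR_RGB2GRAY); a=cv2.imread("pics/top0.png",0)
f=8
for nm,(x0,x1,y0,y1) in dict(LL=(203,225,262,284),LU=(226,246,182,200),mid=(255,272,288,300),RL=(338,354,304,326),pen=(250,320,300,335),mic=(325,372,148,205)).items():
    t=cv2.resize(a[y0:y1,x0:x1],None,fx=f,fy=f,interpolation=cv2.INTER_CUBIC);B=cv2.resize(b[y0-8:y1+8,x0-8:x1+8],None,fx=f,fy=f,interpolation=cv2.INTER_CUBIC)
    r=cv2.minMaxLoc(cv2.matchTemplate(B,t,cv2.TM_CCOEFF_NORMED)); s=np.array(r[3])/f-8
    print(nm,s,"score %.2f"%r[1],"mm", 1000*d[272,240]/viewer.calibration('top')["intrinsics"][0][0]*s)
# profile of left side along v at several u
q=T.reshape(-1,3); dd=q[:,:2]-S; A=dd@u; Bv=dd@v
for uc in (-.05,-.042,.042,.05):
  k=(abs(A-uc)<.004)&(Bv>.11)&(Bv<.2); o=np.argsort(Bv[k]); print(uc,[(int(1000*x),int(1000*z)) for x,z in zip(Bv[k][o],q[k,2][o])][::3])
E
```

```text
LL [-4.    -1.625] score 0.84 mm [-6.86438248 -2.78865538]
LU [-3.625 -1.625] score 0.82 mm [-6.22084662 -2.78865538]
mid [-3.   -1.25] score 0.75 mm [-5.14828686 -2.14511953]
RL [-4.    -1.375] score 0.96 mm [-6.86438248 -2.35963148]
pen [-0.125  0.   ] score 0.95 mm [-0.21451195  0.        ]
mic [0. 0.] score 1.00 mm [0. 0.]
-0.05 [(110, 78), (111, 80), (112, 79), (114, 81), (115, 79), (116, 78), (118, 78), (118, 78), (120, 78), (121, 77), (122, 77), (123, 77), (125, 75), (126, 75), (127, 69), (128, 72), (130, 72), (131, 73), (132, 76), (132, 73), (134, 74), (136, 75), (136, 71), (142, 51), (143, 50), (144, 52), (145, 53), (147, 51), (148, 49), (162, -2), (163, 0), (164, 2), (166, 0), (167, 0), (168, 2), (170, -1), (171, -1), (172, -1), (173, 0), (175, 0), (176, -1), (178, 0), (178, 3), (180, -3), (181, 1), (182, 0), (184, -1), (186, -2), (186, 0), (188, -1), (190, -1), (191, 1), (192, 0), (193, 0), (195, 0), (196, 2), (197, 0), (199, -1)]
-0.042 [(111, 78), (112, 81), (113, 80), (114, 77), (115, 80), (116, 75), (117, 77), (118, 78), (120, 74), (121, 78), (122, 76), (124, 72), (125
[... 988 characters left out ...]
6, 88), (187, 0), (189, 90), (190, 90), (191, 94), (194, 87), (195, 92), (195, 95), (196, 13), (197, 63), (198, 69)]
0.05 [(110, 79), (111, 76), (112, 78), (112, 79), (114, 74), (115, 78), (117, 78), (118, 75), (118, 77), (120, 77), (121, 79), (123, 74), (124, 74), (126, 73), (126, 75), (127, 72), (129, 73), (130, 73), (132, 76), (133, 74), (134, 73), (135, 73), (142, 52), (143, 52), (145, 52), (146, 54), (148, 51), (162, -1), (163, 2), (164, 0), (166, -1), (167, 0), (168, 0), (171, -3), (171, 2), (174, 0), (174, -2), (176, 0), (177, 2), (179, -3), (180, -2), (181, 0), (182, 0), (184, -3), (185, 2), (187, -4), (188, 4), (189, -4), (191, 2), (192, 0), (193, -1), (195, 0), (196, -2), (198, 2)]
```

The binder slipped about 7 mm to the left. I'll nudge it back: with the fingers open I can straddle the mug with about 15 mm clearance and push the left paper block's outer edge evenly, below the leaf.

Request:
send_rows:
  moves:
    - [0.085,0.03,0.001,0,0,0,0]
    - [0.085,0.04,0.001,0,0,0,0]
    - [0.085,0.04,0.001,0,0,0,0]
    - [0.085,0.04,0.001,0,0,0,0]
    - [0.085,0.04,0.001,0,0,0,0]
    - [0.085,0.04,0.001,0,0,0,0]
    - [0.085,0.04,0.001,0,0,0,0]
    - [0.085,0.04,0.002,0,0,0,0]

```text
time_s: 10.08
eef_pos: [0.5662, 0.217, 0.2441]
tcp_rot: [-0.0, 0.81, 0.586, 0.0]
contact_force: [0.5, -1.8, 0.5]
grip_width: 0.0846
finger_force: 0.0
```

Request:
send_rows:
  moves:
    - [0.085,0.025,0,0,0,0,0]
    - [0.085,0.02,0,0,0,0,0]
    - [0.085,0.008,0,0.01,0,0,0]
    - [0.085,0,0,0.02,0,0,0]
    - [0.085,0,0,0.02,0,0,0]
    - [0.085,0,0,0.015,0,0,0]
    - [0.085,0,0,0,0,0,0]
    - [0.085,0,0,0,0,0,0]

```text
time_s: 10.75
eef_pos: [0.5825, 0.264, 0.1786]
tcp_rot: [-0.0, 0.811, 0.585, -0.001]
contact_force: [-0.6, -0.1, 1.3]
grip_width: 0.0849
finger_force: 0.0
```

```bash
python3 - <<'E'
from h import *
st(); print(manip.state()["eef_pos"])
p,d,W=cap('scene'); cv2.imwrite('pics/s6.png',cv2.resize(p[130:310,280:480,::-1],None,fx=3.3,fy=3.3,interpolation=cv2.INTER_CUBIC))
E
```

```text
t 10.75 u 0.0064 p 0.1610 tiph 0.0926 yaw 71.67089452323289 F [-0.55 -0.07  1.29] w 0.0848547112543243 [-0.    0.59 -0.66  1.61  0.4   1.08 -1.1 ]
[0.58245219 0.26398714 0.17857435]
```

View pics/s6.png

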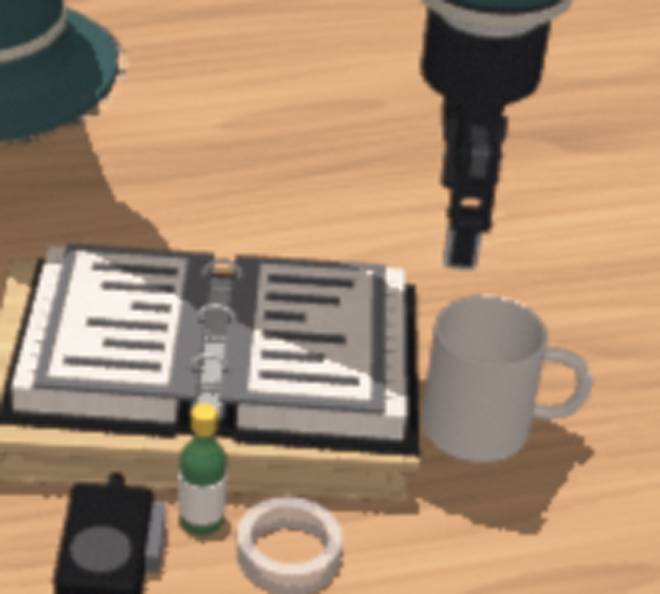

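Request:
send_rows:
  moves:
    - [0.085,-0.004,-0.002,0.01,0,0,0]
    - [0.085,-0.001,0,0.018,0,0,0]
    - [0.085,0,0,0.018,0,0,0]
    - [0.085,0,0,0.018,0,0,0]
    - [0.085,0,0,0.018,0,0,0]
    - [0.085,0,0,0.018,0,0,0]
    - [0.085,0,0,0.012,0,0,0]
    - [0.085,0,0,0.006,0,0,0]

```text
time_s: 11.47
eef_pos: [0.5789, 0.2594, 0.0596]
tcp_rot: [-0.0, 0.811, 0.585, -0.001]
contact_force: [-0.5, 0.3, -0.0]
grip_width: 0.0848
finger_force: 0.0
```

```bash
python3 - <<'E'
from h import *
st(); print(manip.state()["eef_pos"])
p,d,W=cap('scene'); shift(p)
E
```

```text
t 11.4667 u 0.0045 p 0.1556 tiph -0.0264 yaw 71.65128519689996 F [-0.54  0.27 -0.02] w 0.08479403545958397 [-0.05  0.72 -0.59  1.69  0.5   0.88 -1.17]
[0.57894536 0.2594265  0.05962229]
leftpaper shift px 3.5 6.0 score 0.508
stand shift px 0.75 0.125 score 0.9
mug shift px 2.375 -1.125 score 0.042
```

Request:
send_rows:
  moves:
    - [0.085,-0.002,0,0,0,0,0]
    - [0.085,-0.002,0,0,0,0,0]
    - [0.085,-0.002,0,0,0,0,0]
    - [0.085,-0.001,0,0,0,0,0]
    - [0.085,-0.001,0,0,0,0,0]
    - [0.085,-0.001,0,0,0,0,0]
    - [0.085,-0.001,0,0,0,0,0]
    - [0.085,0,0,0,0,0,0]

```text
time_s: 12.18
eef_pos: [0.5769, 0.2515, 0.0615]
tcp_rot: [-0.0, 0.81, 0.586, 0.001]
contact_force: [3.5, 5.8, -2.1]
grip_width: 0.0847
finger_force: 3.7
```

```bash
cat >> h.py <<'E'
def rl():
    p,d,T=cap('top'); b=cv2.cvtColor(p,cv2.COLOR_RGB2GRAY); a=cv2.imread("pics/top0.png",0); f=8
    for nm,(x0,x1,y0,y1) in dict(RL=(338,354,304,326),LU=(226,246,182,200),LL=(203,225,262,284)).items():
        t=cv2.resize(a[y0:y1,x0:x1],None,fx=f,fy=f,interpolation=cv2.INTER_CUBIC);B=cv2.resize(b[y0-8:y1+8,x0-8:x1+8],None,fx=f,fy=f,interpolation=cv2.INTER_CUBIC)
        r=cv2.minMaxLoc(cv2.matchTemplate(B,t,cv2.TM_CCOEFF_NORMED)); print(nm,(np.array(r[3])/f-8)*1.716,"mm score %.2f"%r[1])
E
python3 - <<'E'
from h import *
st(); rl()
E
```

```text
t 12.1833 u 0.0050 p 0.1475 tiph -0.0245 yaw 71.71057437065795 F [ 3.5   5.75 -2.07] w 0.084728376363657 [-0.03  0.71 -0.59  1.71  0.5   0.87 -1.16]
RL [  0.2145 -12.2265] mm score 0.31
LU [-9.438 -3.003] mm score 0.30
LL [-4.5045  5.3625] mm score 0.13
```

Request:
send_rows:
  moves:
    - [0.085,-0.001,0,0,0,0,0]
    - [0.085,-0.001,0,0,0,0,0]
    - [0.085,-0.001,0,0,0,0,0]
    - [0.085,-0.001,0,0,0,0,0]
    - [0.085,-0.001,0,0,0,0,0]
    - [0.085,-0.001,0,0,0,0,0]
    - [0.085,0,0,0,0,0,0]
    - [0.085,0,0,0,0,0,0]

```text
time_s: 12.9
eef_pos: [0.5749, 0.2463, 0.0616]
tcp_rot: [-0.001, 0.81, 0.586, 0.002]
contact_force: [4.4, 8.3, -0.9]
grip_width: 0.0846
finger_force: 4.7
```

```bash
python3 - <<'E'
from h import *
st()
p,d,W=cap('scene'); a=cv2.imread("pics/scene0.png",0); b=cv2.cvtColor(p,cv2.COLOR_RGB2GRAY); f=8
x0,x1,y0,y1=284,300,240,262
t=cv2.resize(a[y0:y1,x0:x1],None,fx=f,fy=f,interpolation=cv2.INTER_CUBIC);B=cv2.resize(b[y0-6:y1+6,x0-6:x1+6],None,fx=f,fy=f,interpolation=cv2.INTER_CUBIC)
r=cv2.minMaxLoc(cv2.matchTemplate(B,t,cv2.TM_CCOEFF_NORMED)); print((np.array(r[3])/f-6)*2.37,r[1])
q=W.reshape(-1,3); dd=q[:,:2]-S; print(np.median(q[(abs(dd@u)<.07)&(abs(dd@v-.06)<.03)&(q[:,2]<.1),2])-HZ)
E
```

```text
t 12.9 u 0.0047 p 0.1419 tiph -0.0244 yaw 71.71317230328398 F [ 4.4   8.27 -0.92] w 0.08459707850788248 [-0.02  0.71 -0.59  1.72  0.49  0.86 -1.15]
[ 1.185   -0.88875] 0.9894466996192932
0.0020780386455568067
```

The binder is back to within about 1 mm. Backing out and moving clear.

Request:
send_rows:
  moves:
    - [0.085,0.004,0,0,0,0,0]
    - [0.085,0.005,0,0,0,0,0]
    - [0.085,0.004,0,0,0,0,0]
    - [0.085,0,0,-0.01,0,0,0]
    - [0.085,0,0,-0.02,0,0,0]
    - [0.085,0,0,-0.03,0,0,0]
    - [0.085,0,0,-0.04,0,0,0]
    - [0.085,0,0,-0.04,0,0,0]

```text
time_s: 13.62
eef_pos: [0.5778, 0.2568, 0.2027]
tcp_rot: [-0.0, 0.811, 0.586, -0.001]
contact_force: [0.6, 0.3, 1.0]
grip_width: 0.0853
finger_force: 0.0
```

Request:
send_rows:
  moves:
    - [0.085,0,0,-0.04,0,0,0]
    - [0.085,-0.03,0,-0.02,0,0,0]
    - [0.085,-0.04,0,0,0,0,0]
    - [0.085,-0.04,0,0,0,0,0]
    - [0.085,-0.04,0,0,0,0,0]
    - [0.085,-0.04,0,0,0,0,0]
    - [0.085,-0.04,0,0,0,0,0]
    - [0.085,-0.04,0,0,0,0,0]

```text
time_s: 14.28
eef_pos: [0.4924, -0.0009, 0.2616]
tcp_rot: [0.0, 0.811, 0.585, 0.0]
contact_force: [1.6, 0.5, -0.2]
grip_width: 0.085
finger_force: 0.0
```

Request:
send_rows:
  moves:
    - [0.085,-0.04,0,0,0,0,0]
    - [0.085,-0.04,0,0,0,0,0]
    - [0.085,-0.04,0,0,0,0,0]
    - [0.085,-0.03,0,0,0,0,0]
    - [0.085,-0.02,0,0,0,0,0]
    - [0.085,0,0,0,0,0,0]
    - [0.085,0,0,0,0,0,0]
    - [0.085,0,0,0,0,0,0]

```text
time_s: 14.95
eef_pos: [0.4403, -0.1598, 0.2613]
tcp_rot: [0.0, 0.811, 0.586, 0.0]
contact_force: [0.4, 0.5, 0.1]
grip_width: 0.0851
finger_force: 0.0
```

```bash
python3 - <<'E'
from h import *
st(); rl()
p,d,W=cap('scene'); shift(p)
p,d,T=cap('top'); cv2.imwrite('pics/t7.png',cv2.resize(p[130:350,140:440,::-1],None,fx=2.5,fy=2.5))
for X in (W,T):
  q=X.reshape(-1,3); dd=q[:,:2]-S; a=dd@u; b=dd@v
  for lo in (-.11,-.08,-.05,.03,.05,.07,.09,.105):
    k=(abs(a)<.07)&(b>lo)&(b<lo+.012); print(lo,(np.median(q[k,2])-HZ).round(4),end=' ')
  print()
E
```

```text
t 14.95 u 0.0022 p -0.2859 tiph 0.1753 yaw 71.70412528246287 F [0.38 0.53 0.09] w 0.08511511060004126 [ 0.81  0.14 -0.57  1.95  0.09  1.07 -0.12]
RL [-2.145  1.287] mm score 0.99
LU [-0.858  -0.6435] mm score 0.80
LL [-2.145 -0.858] mm score 0.82
leftpaper shift px 1.375 6.0 score 0.59
stand shift px 0.125 -0.125 score 0.993
mug shift px 0.0 0.0 score 0.998
-0.11 0.0022 -0.08 0.002 -0.05 0.0023 0.03 0.002 0.05 0.0023 0.07 0.0022 0.09 0.0019 0.105 0.0017 
-0.11 0.0008 -0.08 0.0008 -0.05 0.0008 0.03 0.0008 0.05 0.0008 0.07 0.0006 0.09 0.0005 0.105 0.0004
```

View pics/t7.png

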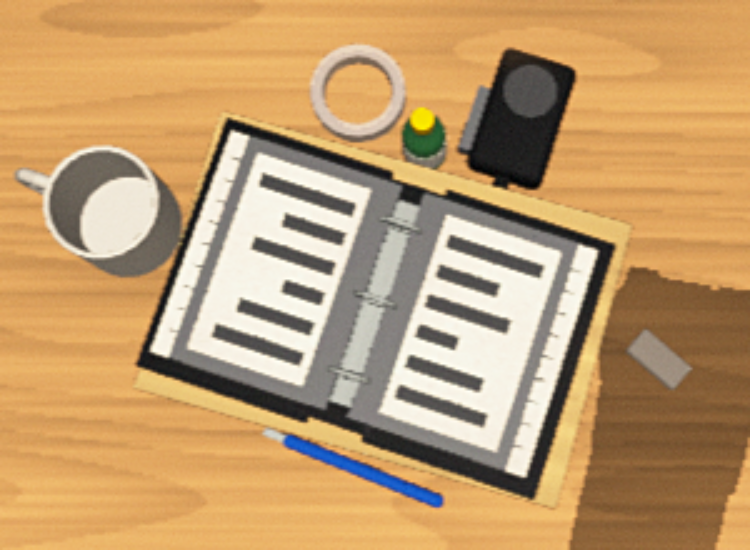

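The top view shows both leaves flat. The binder is within about 2 mm of its starting place, everything round it is where it was, and the arm is clear.

```bash
python3 -c "
from rig import order
print(order.hand_in())"
```

```text
the job is handed in; nothing more can be done
None
```

The leaf now lies pressed flat on the left, the other leaf is still flat on the right, and the arm is clear; my first push slid the binder about 7 mm, so I nudged it back to within about 2 mm of where it started, and nothing round it moved.

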